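# Pull the spent filter cassette out of the bottling filter unit

### The arm

A 6-joint arm with a two-finger parallel gripper is mounted at the origin on the work surface. World frame = base frame: x ahead of the robot, y to its left, z up, the work surface at z = 0. Lengths are in mm, angles in rad, forces in N, time in s.
With the tool pointing down it reaches from about 300 to 775 mm from the base axis. Payload 14.6 kg.
Tool frame: the origin (TCP) lies on the centre line of the jaws, within the pads' length; the fingertips stand manip.tcp_to_tips ahead of it and the grasp point (between the pads) lies 5 mm behind it (manip.tcp_to_tips is the distance from the TCP to the fingertips, in mm); z points along the fingers, y is the direction in which the jaws open and shut (so a half turn about z gives the same grasp; the last joint's range is limited). The gripper opens to 94 mm and grips with 3 to 60 N. Pads are 16 mm wide; open, the fingers measure 119 mm over their backs; the gripper's body (75 mm by 177 mm) begins 78 mm behind the grasp point.
Start: joints at [-1.333, 0.3, 1.521, -0, 1.321, -0.067], TCP at [165.049, -524.641, 219.446] pointing down, gripper open.
Joint ranges: [-3.03, 3.03], [-0.79, 2.21], [0.23, 2.52], [-1.04, 4.18], [0, 3.07], [-2.55, 2.55]. Speed limits (rad/s): [2.22, 2.22, 2.57, 3.14, 3.14, 3.14].

### API

Orientations are given as [roll, pitch, yaw] about the fixed x, y, z axes, in that order (R = Rz(yaw) Ry(pitch) Rx(roll)).
In Python, from cell import manip, optics, workorder gives the robot as it stands. The module is installed in compiled form; this text tells all that it offers.
- The arm moves only by the tool jog_arm, never from a script. Its argument "deltas" is text: rows parted by semicolons, each of 5 numbers parted by spaces: the shift along the tool's x, y, z in mm, then the turn about the tool's z in rad, then the finger opening in mm, from 0 to 94. In form: tx ty tz twist grip; .... A call has exactly 10 rows; each row is the pose to reach, as a shift and turn from the pose commanded when the call began, along the tool's axes at that moment; what a row does not reach only later rows make up. A row lasts 1/8 s, in which the tool goes at most 62.5 mm and 10.7 degrees, less where a joint would pass 70% of its speed; a pose out of reach is approached as far as the arm can. A call with a gripper value outside its range is refused whole. The fingers move at their own pace and stop on an object; "squeeze" is the grip in N (left out, the last holds). Time passes only in rows, so rows that repeat a pose let the fingers close, or fill a call up. It gives the time, the measured TCP pose, the force and the opening at its end, in the units of the state.
- manip.read_state(): the state, without advancing time (a new reading comes with each control period).
- optics.camera(name): name is "side" or "top"; returns (picture, depth): 400x640x3 uint8, red, green, blue; 400x640 float32, mm along the optical axis (not along the pixel's ray), 0 where there is no reading.
- optics.get_calibration(name): a dict with "intrinsics" (3x3 intrinsics, pixels), "R" (3x3) and "t" (3): a world point X has camera coordinates R X + t. Camera axes: x right, y down, z forward; pixel columns grow to the right and rows downward; lengths in mm; the calibration is good to about 2 mm. A picture is of the moment at which its call begins. get_calibration takes no time and is no camera call.
- workorder.sign_off(): hands the job in, once; it reports no verdict.
The state is a dict: "clock": time; "joints": joint angles; "qd": joint speeds; "effort": joint torques, N m; "eef_pos": TCP position; "eef_rot": TCP orientation; "wrist_force": force on the tool from outside, world axes, zero at the start; "moment": the same for the moment, N m; "finger_gap": finger opening in mm.
Only numpy, scipy, OpenCV 4.12 (cv2) and the standard library are available. Lean on these libraries where they do the work, as an engineer would, in place of code of your own. Each camera call takes 0.05 s, during which the arm holds its last target.

### The job

The filter cassette in the steel bay of the filter unit is spent. Swing the latch on the bay's roof well aside, then draw the cassette out through the bay's side mouth (it has a fin to hold), and set it down (do not drop it) flat inside the empty shallow metal drain tray, the same way up as it sat in the bay. Leave the pump bottle and the two jars around the bay where they stand.

Things in the scene. Friction and masses are not known exactly. Their poses are not given: they have to be found in the camera images.
- bay_mouth (a point): Middle of the bay's mouth, 25 mm above the bench. The bay is a fixed low steel tunnel, outside 86 mm wide, 64 mm high, 95 mm deep; passage 66 mm wide, 54 mm high, open at the front only, its floor the bench itself, level with the bench outside (height 0). Axes: -y points out of the mouth, the way the cassette comes out; x across, z up.
- unit: The whole fixed filter unit; origin on the bench in the middle of the bay's mouth, axes as bay_mouth. Behind the tunnel stands a grey pump box, 180 mm wide, 130 mm high, from 125 to 275 mm behind the mouth, with a copper pipe up to 190 mm.
- cassette_mid (a point): Centre of the loose cassette's block: ribbed white and grey plastic, 60 mm wide (x), 90 long (y), 50 high (z), about 0.35 kg; 25 mm above its underside. It starts in the bay, front face 4 to 12 mm outside the mouth, axes as bay_mouth's within 0.01 rad, side gaps 3 mm, roof gap 4 mm. It must travel about 90 mm to be wholly out. A grey fin sticks out of its -y face.
- cassette_fin (a point): Point to grip on the cassette's upright fin: 68 mm from the block's centre along its -y axis, 30 mm above its underside. The fin is 16 mm thick (x), reaches 45 mm out from the block's face (this point is 23 mm from that face) and spans 1 to 47 mm above the underside. Axes as cassette_mid.
- latch_knob (a point): Middle of the latch's upright round brass knob, 16 mm in diameter, from 74 to 116 mm above the bench (this point 98 mm). It stands on the end of a flat steel arm 50 mm from the hinge, lying on the roof (64 to 74 mm up); under it a 10 mm round prong hangs down before the cassette's face to 22 mm above the bench. Its -y axis points from hinge to knob.
- latch_hinge (a point): Upright hinge axis of the latch, point at roof height 64 mm: 19 mm to the -x side of the mouth's middle and 30 mm behind the mouth. Axes as bay_mouth.
- latch (a joint): Latch angle, rad. 0: arm points straight out of the mouth and the prong bars the cassette. Grows as the knob swings clockwise seen from above, to the -x side of the tunnel; stop at 1.7. From 0.45 the prong clears the cassette; at 1.5 it is beside the tunnel, out of the way of a gripper on the fin. Stays where left (about 1 N at the knob moves it). Starts at 0 to 0.12.
- tray_floor (a point): Centre of the inner floor of the empty metal drain tray (fixed), 5 mm above the bench. Outside 150 mm (x) by 200 mm (y), walls 5 mm thick, tops 22 mm above the bench; inside 140 by 190 mm. Axes are the tray's. A carton of the same footprint with six jars, 65 mm high, stands next to it; the two may swap places.
- bottle_a: Bystander: clear bottle with white pump top, 60 mm in diameter, 174 mm high, beside the filter unit; origin at the centre of its underside.
- jar_a: Bystander: jar 56 mm in diameter, 55 mm high, near the mouth of the bay; origin at the centre of its underside.
- jar_b: Bystander: jar 52 mm in diameter, 50 mm high, near the mouth of the bay; origin at the centre of its underside.
- cassette: The same cassette; origin at the centre of the block's underside, axes as cassette_mid.
Mind the look-alikes: they are no part of the job. What is shaped like the cassette but purple is not meant. Of the things that look like the part that bears tray_floor, take the one that is farthest from the robot's base at the start.

How it is judged (in metres and radians):
On the way, in this order (a step that is already met when the one before it is completed fails the run):
1. the latch is swung clear of the cassette, which is still in the bay (value of joint latch above 0.45 rad and y of cassette_mid in the frame of bay_mouth above 0.02 m), for 0.2 s.
2. the cassette is wholly out of the bay's mouth (y of cassette_mid in the frame of bay_mouth below -0.046 m), for 0.1 s.
At the end, for the whole second after the job is handed in: The cassette lies at rest and released inside the drain tray, right way up and flat on its floor: its centre 20 to 30 mm above the tray's floor and inside the walls, tilted less than 0.12 rad (z of cassette_mid in the frame of tray_floor between 0.02 and 0.03 m and x of cassette_mid in the frame of tray_floor between -0.07 and 0.07 m and y of cassette_mid in the frame of tray_floor between -0.095 and 0.095 m and angle between cassette_mid's own z axis and vertical below 0.12 rad and linear speed of cassette below 0.02 m/s and contact force between cassette and the fingers below 0.05 N); the robot touches nothing.
It fails at once if the pump bottle or one of the two jars around the bay is moved more than 30 mm (distance of any of bottle_a, jar_a, jar_b from where it was at the start of the episode above 0.03 m).
It fails at once if the cassette falls: it is out of the gripper's fingers with its centre more than 85 mm above the bench (height (world z) of cassette_mid above 0.085 m and contact force between cassette and the fingers below 0.02 N).
It also fails if it takes over 69 s, if anything falls off the work surface, if the arm or the gripper's body presses on something with over 40 N, if the wrist force passes 120 N, or if a joint passes its speed limit or range.

## Working session

There is one attempt and no reset: what is moved stays moved. The work goes in short steps, Python scripts to look and compute and a tool call to move; the robot and the scene stay as the last step left them, time stands still between calls to the robot, and variables do not carry over. Pictures are saved under pics/ and viewed, and the job is handed in when it is done.

Besides the shell and the picture viewer there is one more tool, called as name(argument=value, ...) on one line, values as JSON. jog_arm: Moves the arm, as the interface text tells. Its arguments: {"type":"object","properties":{"deltas":{"type":"string"},"squeeze":{"type":"number"}},"required":["deltas"]}

```bash
ls; mkdir -p pics; python3 - <<'E'
from cell import manip, optics
import cv2, numpy as np
print(manip.read_state()); print(manip.tcp_to_tips)
for n in("side","top"):
    p,d=optics.camera(n); c=optics.get_calibration(n)
    cv2.imwrite(f"pics/{n}0.png",p[:,:,::-1]); np.savez(f"pics/{n}0.npz",p=p,d=d,**c)
    print(n,c)
E
```

```text
pics
{'clock': 0.0, 'joints': array([-1.33259837e+00,  3.00497000e-01,  1.52161368e+00, -2.79349810e-05,
        1.32067989e+00, -6.65877610e-02]), 'qd': array([ 8.83466983e-06,  7.55305601e-05,  5.65800467e-04, -3.29033989e-04,
       -3.63145229e-04,  5.54969826e-04]), 'effort': array([ 2.77503794e-03, -5.31803370e+01, -3.52734661e+01,  7.09142187e-02,
        2.44354480e-02, -1.05871582e-04]), 'eef_pos': array([ 164.98536655, -524.40321405,  218.85832063]), 'eef_rot': array([-3.14039559e+00, -5.27099577e-05,  3.04792620e-01]), 'wrist_force': array([ 0.03509454, -0.24434811, -0.08939494]), 'moment': array([-0.01484167, -0.03914489, -0.09408022]), 'finger_gap': 94.28663020439875}
14.0
side {'intrinsics': array([[395.49026119,   0.        , 326.48285436],
       [  0.        , 395.49026119, 204.36587435],
       [  0.        ,   0.        ,   1.        ]]), 'R': array([[ 0.9296485 , -0.3683747 , -0.0073314 ],
       [-0.26706033, -0.65999129, -0.70220387],
       [ 0.25383548,  0.6547607 , -0.71193818]]), 't': array([-419.76819379,  195.91906337,  842.98373406])}
top {'intrinsics': array([[437.90171722,   0.        , 314.56676884],
       [  0.        , 437.90171722, 205.93820099],
       [  0.        ,   0.        ,   1.        ]]), 'R': array([[ 1.05806084e-02, -9.99942342e-01,  1.83377420e-03],
       [-9.76356820e-01, -1.07269773e-02, -2.15898802e-01],
       [ 2.15906024e-01,  4.93922728e-04, -9.76414023e-01]]), 't': array([  17.6982938 ,  480.79564056, 1218.50267088])}
```

View pics/side0.png

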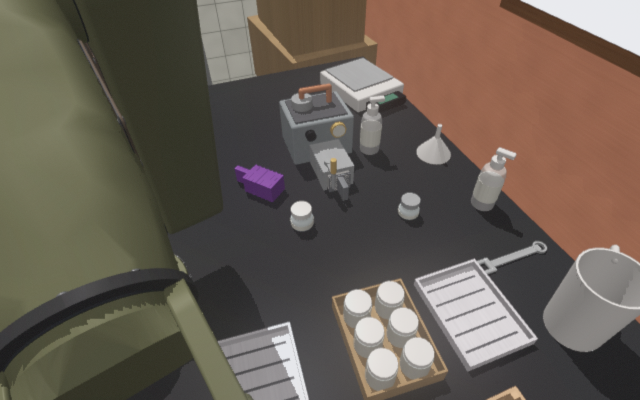

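View pics/top0.png

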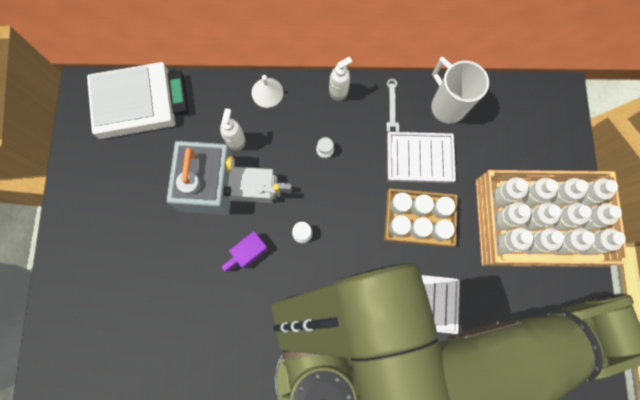

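The pictures show the following:

- **Filter unit:** pump box at top (198,178), with the bay at (258,185). The brass knob is at (276,188) and the fin at (285,188), pointing right (world -y).
- **White and grey cassette:** in the bay at (258,185). The purple look-alike at (245,250) is not meant.
- **Trays:** one at top (421,157), side (475,310), next to the carton at (422,217). The other is at (440,303), nearer the base. The far one at (421,157) is the one to use.
- **Jars:** (325,147) and (302,232).
- **Bottle:** (232,135). There is a second one at (339,83).

Next I'll check this in close crops.

```bash
cat > h.py <<'E'
import numpy as np, cv2
def load(n,k=0):
    z=np.load(f"pics/{n}{k}.npz"); return z
def ray(z,u,v,h):
    K,R,t=z['intrinsics'],z['R'],z['t']
    d=R.T@np.linalg.solve(K,np.array([u,v,1.])); c=-R.T@t
    return c+d*(h-c[2])/d[2]
def proj(z,X):
    p=z['intrinsics']@(z['R']@np.asarray(X,float)+z['t']); return p[:2]/p[2]
def cloud(z):
    d=z['d']; v,u=np.indices(d.shape)
    K,R,t=z['intrinsics'],z['R'],z['t']
    P=np.stack([(u-K[0,2])/K[0,0]*d,(v-K[1,2])/K[1,1]*d,d],-1)
    W=(P-t)@R; W[d==0]=np.nan; return W
def tri(zs,uvs):
    A=[];b=[]
    for z,(u,v) in zip(zs,uvs):
        K,R,t=z['intrinsics'],z['R'],z['t']
        M=K@np.c_[R,t]
        for r,q in((0,u),(1,v)):
            w=M[r]-q*M[2]; A.append(w[:3]);b.append(-w[3])
    x=np.linalg.lstsq(np.array(A),np.array(b),rcond=None); return x[0],x[1]
E
python3 - <<'E'
from h import *
a=load('top')['p'][150:220,215:315,::-1]; cv2.imwrite('pics/c1.png',cv2.resize(a,None,fx=8,fy=8,interpolation=cv2.INTER_CUBIC))
a=load('side')['p'][130:210,285:365,::-1]; cv2.imwrite('pics/c2.png',cv2.resize(a,None,fx=7,fy=7,interpolation=cv2.INTER_CUBIC))
a=load('top')['p'][125:190,380:465,::-1]; cv2.imwrite('pics/c3.png',cv2.resize(a,None,fx=8,fy=8,interpolation=cv2.INTER_CUBIC))
E
```

```text
(no output)
```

View pics/c1.png

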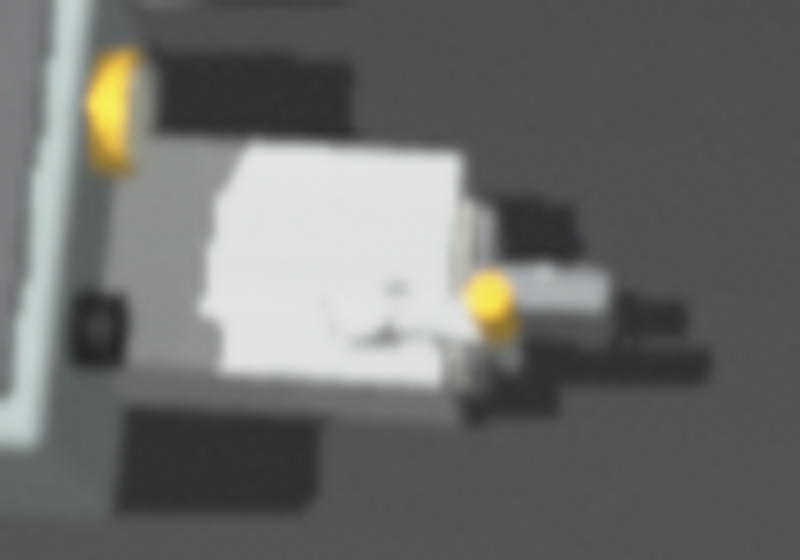

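View pics/c2.png

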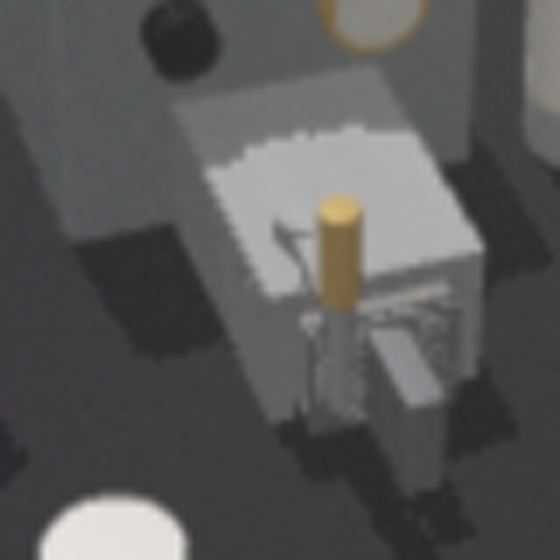

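View pics/c3.png

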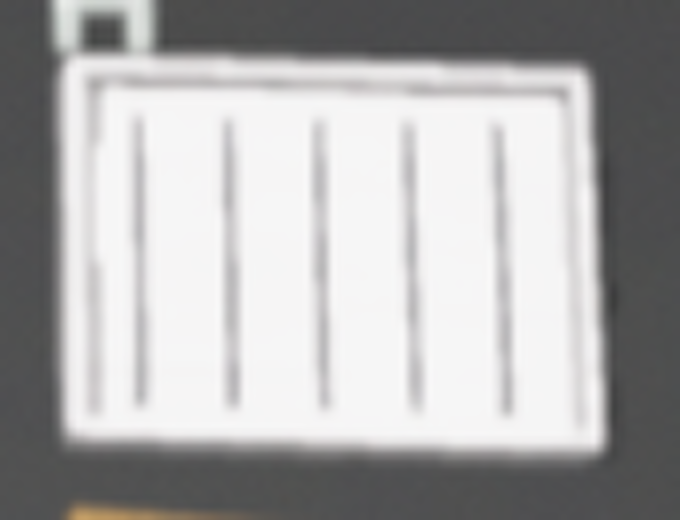

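```bash
python3 - <<'E'
from h import *
np.set_printoptions(precision=1,suppress=True)
T=load('top');S=load('side')
def t8(x,y): return (215+(x+.5)/8-.5,150+(y+.5)/8-.5)
def s7(x,y): return (285+(x+.5)/7-.5,130+(y+.5)/7-.5)
for nm,a,b,h in(('roofR',(464,152),(484,250),64),('roofL',(443,388),(273,298),64),('knob',(489,290),(340,208),116),('finEndTop',(610,275),None,47)):
    print(nm,ray(T,*t8(*a),h), ray(S,*s7(*b),h) if b else '', tri((T,S),(t8(*a),s7(*b))) if b else '')
for z,n in((T,'top'),(S,'side')):
    W=cloud(z); 
    m=(abs(W[...,2]-64)<5)
    lab,l,st,c=cv2.connectedComponentsWithStats(m.astype('uint8'))
    for i in range(1,lab):
        if st[i,4]>150:
            P=W[l==i]; r=cv2.minAreaRect(P[:,:2].astype(np.float32)); print(n,st[i],r,P[:,2].mean())
# masks: knob yellow
for z,n in((T,'top'),(S,'side')):
    hsv=cv2.cvtColor(z['p'],cv2.COLOR_RGB2HSV); m=cv2.inRange(hsv,(15,110,90),(35,255,255))
    lab,l,st,c=cv2.connectedComponentsWithStats(m)
    W=cloud(z)
    for i in range(1,lab):
        if 5<st[i,4]<400: print(n,st[i],c[i],np.nanmedian(W[l==i],0))
# tray
p=T['p']; W=cloud(T)
m=((p.min(-1)>150)).astype('uint8'); m[:125]=0;m[190:]=0;m[:,:383]=0;m[:,462:]=0
m[:133,:400]=0
cn=max(cv2.findContours(m,0,2)[0],key=cv2.contourArea)
q=cv2.boxPoints(cv2.minAreaRect(cn)); ap=cv2.approxPolyDP(cn,4,True)[:,0]
print('tray',q,ap)
for u,v in ap: print(ray(T,u,v,22))
c=lambda x,y:(380+(x+.5)/8-.5,125+(y+.5)/8-.5)
Q=np.array([ray(T,*c(*k),22) for k in((64,57),(592,66),(606,456),(64,441))]); print(Q,Q.mean(0))
# cassettes jars
E
```

```text
roofR [588.8 147.1  64. ] [587.6 147.1  64. ] (array([588.3, 147.3,  63.9]), array([121074.5]))
roofL [499.9 151.9  64. ] [503.9 151.3  64. ] (array([501.8, 151.7,  63.5]), array([1339550.9]))
knob [522.7 131.6 116. ] [522.2 131.2 116. ] (array([522.6, 131.7, 115.6]), array([14969.]))
finEndTop [547.4  93.6  47. ]  
top [ 228  167   47   32 1052] ((548.2224731445312, 207.74575805664062), (137.87966918945312, 88.00607299804688), 86.65618133544922) 64.52967336038081
top [483 173   9  90 166] ((451.8403625488281, -470.1786804199219), (6.326055526733398, 258.20892333984375), 89.94696044921875) 64.61435470145132
top [394 193  18  18 225] ((495.3415832519531, -229.05914306640625), (48.54208755493164, 50.7239875793457), 44.31074142456055) 65.0010020624295
top [415 195  18  18 224] ((489.3490295410156, -291.17840576171875), (49.65901184082031, 49.92674255371094), 89.8990478515625) 65.18262870460684
top [436 197  19  18 231] ((484.9148254394531, -352.838623046875), (51.482452392578125, 48.79743194580078), 77.00464630126953) 65.03088352130997
top [392 216  19  18 238] ((427.77618408203125, -22
[... 2669 characters left out ...]
 5. ]
top [497 254   7   7  21] [500.3 256.8] [ 340.8 -523.     8.2]
top [562 254  16   2  21] [569.9 254.6] [ 351.5 -729.8    5.3]
top [622 272   7  23  43] [624.6 282.8] [  302.4 -1298.7  -593.3]
top [637 370   3  10  12] [638.1 373.9] [  -61.  -1298.7  -587.1]
side [331 124   5   5  11] [333.  126.1] [576.7 265.5 115.4]
side [332 160   4  13  38] [333.1 166.2] [519.6 124.9  99.2]
tray [[387. 132.]
 [455. 132.]
 [455. 181.]
 [387. 181.]] [[387 134]
 [388 179]
 [455 180]
 [452 133]]
[ 717.2 -198.3   22. ]
[ 573.  -197.7   22. ]
[ 572.1 -399.7   22. ]
[ 722.8 -399.2   22. ]
[[ 724.8 -200.2   22. ]
 [ 723.4 -404.1   22. ]
 [ 567.2 -400.3   22. ]
 [ 570.8 -196.3   22. ]] [ 646.6 -300.2   22. ]
```

```bash
python3 - <<'E'
from h import *
np.set_printoptions(precision=1,suppress=True)
T=load('top');S=load('side')
for z,n in((T,'top'),(S,'side')):
  W=cloud(z)
  # height map objects
  m=((W[...,2]>30)&(W[...,2]<300)&(W[...,0]>350)&(W[...,0]<950)&(W[...,1]<420)&(W[...,1]>-520)).astype('uint8')
  N,l,st,c=cv2.connectedComponentsWithStats(m)
  for i in range(1,N):
    if st[i,4]>60:
      P=W[l==i]; print(n,st[i],'lo',np.percentile(P,1,0),'hi',np.percentile(P,99,0))
# unit yaw from roof edges: top-view roof cloud fit
W=cloud(T); m=abs(W[...,2]-64.5)<3; m[:,:228]=0;m[:160]=0;m[205:]=0;m[:,280:]=0
P=W[m]; print(len(P),np.percentile(P,[0,100],0))
for lo in range(150,240,10):
    q=P[abs(P[:,1]-lo)<5]; print(lo,q[:,0].min() if len(q) else '',q[:,0].max() if len(q) else '',len(q))
for lo in range(505,590,10):
    q=P[abs(P[:,0]-lo)<5]; print(lo,q[:,1].min() if len(q) else '')
f=(abs(W[...,2]-46)<6); f[:,:270]=0; f[:,300:]=0; f[:175]=0; f[200:]=0
print('fin',np.argwhere(f)[:,::-1].tolist()[:60]); print(np.percentile(W[f],[0,50,100],0))
E
```

```text
top [329  57  23  40 600] lo [836.5 -75.4  32.6] hi [883.4 -18.9 177.3]
top [ 432   57   57   63 2312] lo [ 760.2 -456.7   33.2] hi [ 900.5 -336.7  173.4]
top [256  75  21  23 301] lo [832.4 150.4  30.6] hi [888.3 207.8 102. ]
top [ 169  109  122  104 6100] lo [463.9 120.4  34.2] hi [706.2 417.4 188.4]
top [318 137  15  17 198] lo [649.9 -27.5  31.7] hi [693.2  14.6  56. ]
top [ 479  170   45   84 2411] lo [ 354.  -519.4   31.3] hi [ 579.4 -467.3  165.4]
top [ 386  188   71   58 2476] lo [ 378.1 -389.8   31. ] hi [ 534.6 -187.7   71. ]
top [293 222  18  19 254] lo [385.1  36.8  30.4] hi [432.3  84.   61.3]
top [229 231  38  20 414] lo [350.2 163.1  40.6] hi [402.4 259.1  56.2]
side [ 280   84   74  109 5235] lo [463.5 108.5  32.5] hi [639.3 408.4 185.7]
side [360  96  25  52 867] lo [666.1 238.7  31.5] hi [721.1 281.4 173.9]
side [424 124  22  28 286] lo [834.6 149.3  30.3] hi [884.1 195.4 100.7]
side [ 473  148   43   56 1230] lo [836.4 -79.5  31.9] hi [883.3 -29.5 173.8]
side [256 165  28  29 416] lo [350.3 159.8  30.9] hi [404.7 256.9  52.5]
side [401 193  19  19 282] lo [648.6 -3
[... 1085 characters left out ...]
 [275, 176], [276, 176], [273, 177], [274, 177], [275, 177], [276, 177], [272, 178], [273, 178], [275, 178], [276, 178], [273, 179], [274, 179], [275, 179], [273, 180], [275, 180], [272, 181], [274, 181], [275, 181], [275, 182], [272, 183], [275, 183], [276, 183], [277, 183], [279, 183], [280, 183], [281, 183], [282, 183], [283, 183], [284, 183], [285, 183], [286, 183], [287, 183], [288, 183], [289, 183], [271, 184], [272, 184], [273, 184], [278, 184], [279, 184], [280, 184], [281, 184], [282, 184], [283, 184], [284, 184], [285, 184], [286, 184], [287, 184], [288, 184], [289, 184], [290, 184], [272, 185], [279, 185], [280, 185]]
[[501.3  95.6  40.4]
 [545.2 122.5  48.6]
 [574.5 153.5  52. ]]
```

Measured so far:

| Thing | World position (mm) |
|---|---|
| Mouth middle | (545, 150), unit yaw ≈ -0.055 |
| Hinge | (527.7, 181) |
| Knob | (522.5, 131.5) |
| Tray centre | (646, -300), yaw ≈ -0.02 |
| Jars | (670, -7) and (408, 59) |
| Mug | x > 760, y -457 to -337 |

The crop confirmed the far empty tray at top (421,157).

I'll move above the knob with the jaws at 45°.

jog_arm(deltas="54 -52 0 -0.05 94; 108 -104 0 -0.1 80; 162 -156 0 -0.15 60; 216 -208 0 -0.2 40; 270 -260 0 -0.25 40; 324 -312 0 -0.3 40; 378 -364 0 -0.35 40; 430 -415 0 -0.4 40; 484 -467 0 -0.425 40; 538 -518.5 0 -0.425 40", squeeze=20)

```text
clock: 1.35
eef_pos: [464.6, 26.3, 219.4]
eef_rot: [3.141, -0.0, 0.73]
wrist_force: [0.7, -1.4, 0.4]
finger_gap: 39.9
```

jog_arm(deltas="0 0 0 0 40; 0 0 0 0 40; 0 0 0 0 40; 0 0 10 0 40; 0 0 20 0 40; 0 0 40 0 40; 0 0 60 0 40; 0 0 70 0 40; 0 0 70 0 40; 0 0 70 0 40")

```text
clock: 2.6
eef_pos: [464.4, 24.1, 150.0]
eef_rot: [3.141, -0.001, 0.73]
wrist_force: [0.2, -0.2, 0.7]
finger_gap: 40.0
```

```bash
cat > snap.py <<'E'
import sys,cv2,numpy as np
from cell import manip, optics
k=sys.argv[1]
for n in sys.argv[2:]:
    p,d=optics.camera(n); c=optics.get_calibration(n)
    cv2.imwrite(f"pics/{n}{k}.png",p[:,:,::-1]); np.savez(f"pics/{n}{k}.npz",p=p,d=d,**c)
s=manip.read_state(); print(s['clock'],s['eef_pos'].round(1),s['eef_rot'].round(3),s['wrist_force'].round(1),round(s['finger_gap'],1))
E
python3 snap.py 1 side top; python3 - <<'E'
from h import *
a=load('side',1)['p'][80:230,250:410,::-1]; cv2.imwrite('pics/c4.png',cv2.resize(a,None,fx=4,fy=4,interpolation=cv2.INTER_CUBIC))
E
```

```text
2.7 [464.3  24.2 150. ] [ 3.141e+00 -1.000e-03  7.300e-01] [ 0.1 -0.5  0.4] 40.0
```

View pics/c4.png

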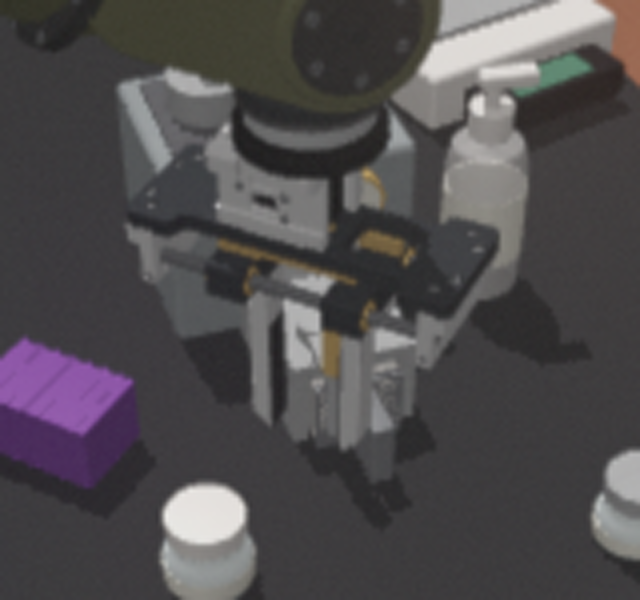

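The crop shows the gripper at z=150, still about 120 mm short of the knob (335,340) because the first call ran out of rows. I'll go over the knob, then down.

jog_arm(deltas="25 -9 0 0 40; 50 -18 0 0 40; 75 -27 0 0 40; 100 -36 0 0 40; 115 -41 0 0 40; 115 -41 0 0 40; 115 -41 0 0 40; 115 -41 0 0 40; 115 -41 0 0 40; 115 -41 0 0 40")

```text
clock: 3.95
eef_pos: [522.4, 131.2, 149.5]
eef_rot: [3.142, -0.0, 0.73]
wrist_force: [-0.2, -0.2, 0.3]
finger_gap: 39.7
```

```bash
python3 snap.py 2 side top; python3 - <<'E'
from h import *
a=load('side',2)['p'][80:230,250:410,::-1]; cv2.imwrite('pics/c5.png',cv2.resize(a,None,fx=4,fy=4,interpolation=cv2.INTER_CUBIC))
E
```

```text
4.05 [522.4 131.3 149.5] [ 3.142 -0.     0.73 ] [0.7 0.2 0.5] 40.0
```

View pics/c5.png

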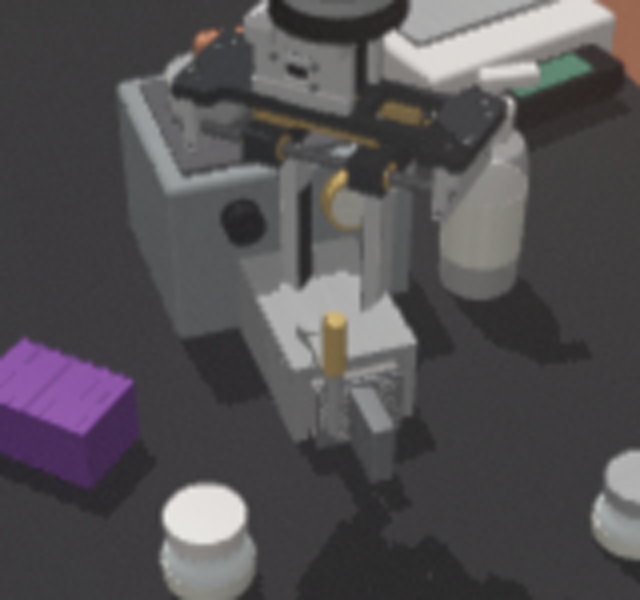

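The fingertips at (302,282) and (372,303) stand straddling above the knob at (336,320). Going down 54 mm.

jog_arm(deltas="0 0 8 0 40; 0 0 16 0 40; 0 0 24 0 40; 0 0 32 0 40; 0 0 40 0 40; 0 0 48 0 40; 0 0 54 0 40; 0 0 54 0 34; 0 0 54 0 28; 0 0 54 0 28")

```text
clock: 5.3
eef_pos: [522.6, 131.4, 95.7]
eef_rot: [3.141, -0.0, 0.73]
wrist_force: [0.3, 0.2, 0.9]
finger_gap: 28.1
```

```bash
python3 - <<'E'
import numpy as np
mid=np.array([545.2,150]);ph=-.055
X=np.array([np.cos(ph),np.sin(ph)]);Y=np.array([-np.sin(ph),np.cos(ph)])
H=mid-19*X+30*Y; print(H)
k0=np.array([522.5,131.5]); yaw=.73;c,s=np.cos(yaw),np.sin(yaw)
r=k0-H; th0=np.arctan2(-r@X,-r@Y); print(th0,np.hypot(*r))
for th in np.linspace(th0,1.62,11):
    p=H+50*(-np.sin(th)*X-np.cos(th)*Y); d=p-k0
    print(round(th,2),p.round(1),(d@[c,s]).round(1),(d@[s,-c]).round(1))
E
```

```text
[527.87789851 180.99910966]
0.05322188237306178 49.7903971640022
0.05 [522.5 131.3] -0.2 0.1
0.21 [514.8 132.7] -4.9 -6.1
0.37 [507.4 135.4] -8.7 -12.9
0.52 [500.5 139.1] -11.3 -20.3
0.68 [494.4 143.9] -12.7 -28.0
0.84 [489.  149.6] -12.9 -35.8
0.99 [484.5 156. ] -11.9 -43.6
1.15 [481.2 163.1] -9.7 -51.1
1.31 [479.  170.6] -6.4 -58.2
1.46 [477.9 178.4] -1.9 -64.6
1.62 [478.1 186.2] 3.4 -70.3
```

jog_arm(deltas="-5 -6 0 0 28; -9 -13 0 0 28; -11 -20 0 0 28; -13 -28 0 0 28; -13 -36 0 0 28; -12 -44 0 0 28; -10 -52 0 0 28; -6 -60 0 0 28; -2 -67 0 0 28; 2 -74 0 0 28")

```text
clock: 6.55
eef_pos: [474.7, 188.5, 95.5]
eef_rot: [3.141, -0.0, 0.73]
wrist_force: [5.1, -1.1, -3.0]
finger_gap: 28.5
```

```bash
python3 snap.py 3 side top; python3 - <<'E'
from h import *
a=load('side',3)['p'][80:230,250:410,::-1]; cv2.imwrite('pics/c6.png',cv2.resize(a,None,fx=4,fy=4,interpolation=cv2.INTER_CUBIC))
E
```

```text
6.65 [474.5 188.7  95.5] [-3.141 -0.     0.73 ] [ 0.3  0.8 -1.2] 28.0
```

View pics/c6.png

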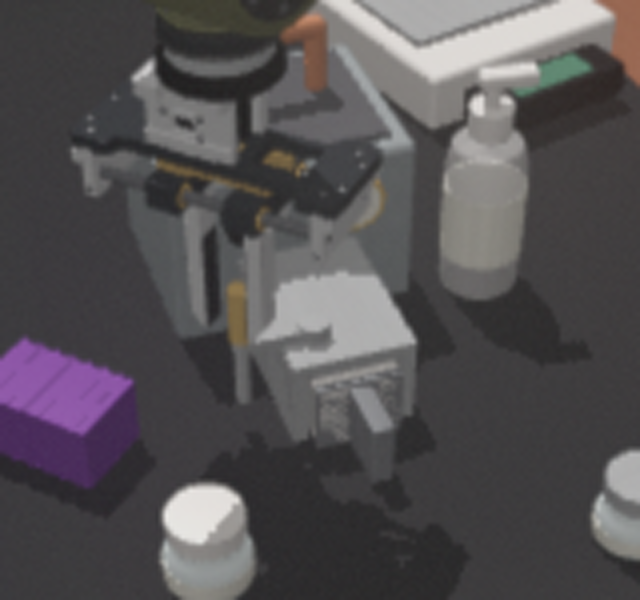

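The crop shows the knob at (237,310) swung to the side of the tunnel, and the fin at (370,430) free. I'll compute the latch angle and refine the fin position.

```bash
python3 - <<'E'
from h import *
np.set_printoptions(precision=1,suppress=True)
S=load('side',3)
k=ray(S,250+(237.5)/4-.5,80+286.5/4-.5,116); print('knob',k)
mid=np.array([545.2,150]);ph=-.055
X=np.array([np.cos(ph),np.sin(ph)]);Y=np.array([-np.sin(ph),np.cos(ph)])
H=mid-19*X+30*Y
r=k[:2]-H; print('th',np.arctan2(-r@X,-r@Y),np.hypot(*r))
a=S['p'][160:205,315:365,::-1]; cv2.imwrite('pics/c7.png',cv2.resize(a,None,fx=12,fy=12,interpolation=cv2.INTER_CUBIC))
E
```

```text
knob [477.6 184.7 116. ]
th 1.5885291105337436 50.402054729818396
```

View pics/c7.png

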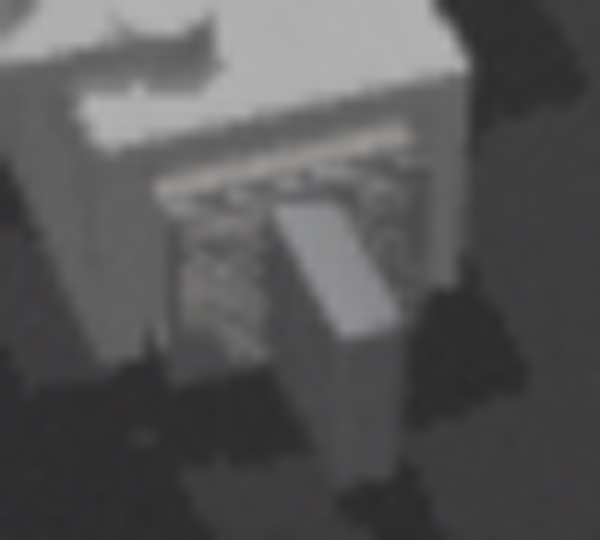

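The latch is at about 1.59. The fin's top face has corners (272,207), (332,203), (402,325) and (340,338) in this crop.

```bash
python3 - <<'E'
from h import *
np.set_printoptions(precision=1,suppress=True)
S=load('side',3)
P=[ray(S,315+(x+.5)/12-.5,160+(y+.5)/12-.5,47) for x,y in((272,205),(332,203),(402,325),(340,338))]
for p in P: print(p)
print((P[0]+P[1])/2,(P[2]+P[3])/2)
E
```

```text
[537.5 139.6  47. ]
[549.9 135.3  47. ]
[548.2  93.7  47. ]
[534.4  94.9  47. ]
[543.7 137.4  47. ] [541.3  94.3  47. ]
```

jog_arm(deltas="0 0 -20 0 28; 0 0 -40 0 28; 0 0 -55 0 28; 1 20 -55 -0.15 40; 2 45 -55 -0.3 50; 3 70 -55 -0.45 50; 3 90 -55 -0.6 50; 3 99 -55 -0.72 50; 3 99 -55 -0.786 50; 3 99 -55 -0.786 50")

```text
clock: 7.9
eef_pos: [542.8, 116.0, 150.4]
eef_rot: [-3.141, -0.0, 1.515]
wrist_force: [0.5, 0.3, -0.7]
finger_gap: 50.3
```

```bash
python3 snap.py 4 side top; python3 - <<'E'
from h import *
a=load('side',4)['p'][80:230,250:410,::-1]; cv2.imwrite('pics/c8.png',cv2.resize(a,None,fx=4,fy=4,interpolation=cv2.INTER_CUBIC))
E
```

```text
8.0 [542.8 116.2 150.4] [-3.141 -0.     1.514] [-0.1 -0.3  0.4] 50.0
```

View pics/c8.png

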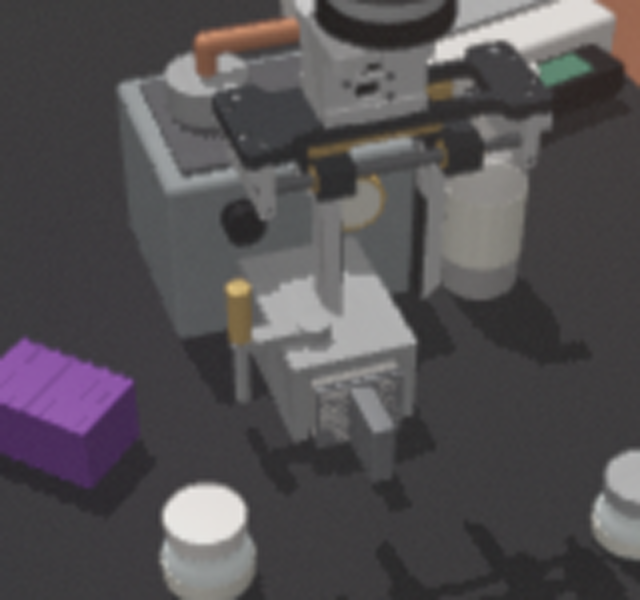

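The knob now stands clear at the side, (237,310), and the open fingers straddle the fin line. Descending to grip height.

jog_arm(deltas="0 0 15 0 50; 0 0 30 0 50; 0 0 45 0 50; 0 0 60 0 50; 0 0 75 0 50; 0 0 90 0 50; 0 0 100 0 50; 0 0 110 0 50; 0 0 120 0 50; 0 0 125 0 50")

```text
clock: 9.25
eef_pos: [542.7, 116.1, 24.8]
eef_rot: [-3.141, 0.0, 1.516]
wrist_force: [0.1, -0.5, 0.6]
finger_gap: 49.6
```

```bash
python3 snap.py 5 side top; python3 - <<'E'
from h import *
a=load('side',5)['p'][100:220,270:400,::-1]; cv2.imwrite('pics/c9.png',cv2.resize(a,None,fx=5,fy=5,interpolation=cv2.INTER_CUBIC))
E
```

```text
9.35 [542.6 116.1  25. ] [-3.141  0.     1.516] [0.2 0.1 0.2] 50.0
```

View pics/c9.png

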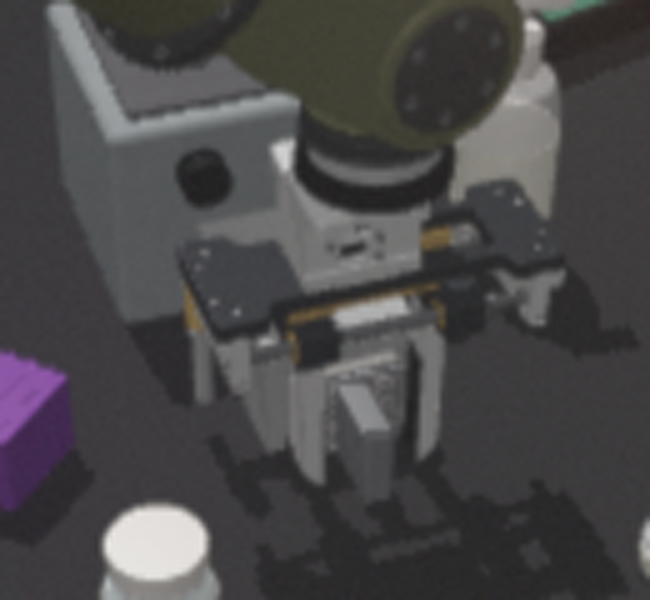

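The fin at (365,420) lies between both fingers, (310,430) and (430,420). Closing.

jog_arm(deltas="0 0 0 0 30; 0 0 0 0 20; 0 0 0 0 8; 0 0 0 0 8; 0 0 0 0 8; 0 0 0 0 8; 0 0 0 0 8; 0 0 0 0 8; 0 0 0 0 8; 0 0 0 0 8", squeeze=55)

```text
clock: 10.6
eef_pos: [542.8, 116.1, 25.6]
eef_rot: [-3.142, -0.0, 1.516]
wrist_force: [-2.6, -0.4, 5.6]
finger_gap: 15.8
```

jog_arm(deltas="-4 0 0 0 8; -12 0 0 0 8; -24 0 0 0 8; -36 0 0 0 8; -50 0 0 0 8; -64 0 0 0 8; -78 0 0 0 8; -92 0 0 0 8; -104 0 0 0 8; -114 0 0 0 8")

```text
clock: 11.85
eef_pos: [536.5, 1.4, 25.5]
eef_rot: [3.142, -0.0, 1.515]
wrist_force: [0.5, 4.8, 3.2]
finger_gap: 16.1
```

```bash
python3 snap.py 6 side top; python3 - <<'E'
from h import *
a=load('side',6)['p'][110:260,250:410,::-1]; cv2.imwrite('pics/c10.png',cv2.resize(a,None,fx=4,fy=4,interpolation=cv2.INTER_CUBIC))
E
```

```text
11.95 [536.5   0.7  25.6] [3.142e+00 1.000e-03 1.515e+00] [-0.6 -6.3  6.3] 15.7
```

View pics/c10.png

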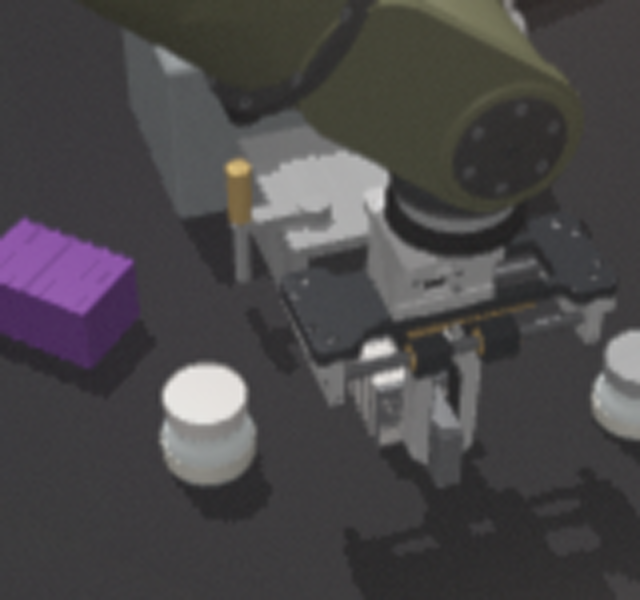

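The cassette has come out of the bay, with the block at (390,390) behind the fingers and no twist visible. Lifting 60 mm.

jog_arm(deltas="-114 0 -5 0 8; -114 0 -12 0 8; -114 0 -20 0 8; -114 0 -30 0 8; -114 0 -40 0 8; -114 0 -50 0 8; -114 0 -60 0 8; -114 0 -60 0 8; -114 0 -60 0 8; -114 0 -60 0 8", squeeze=60)

```text
clock: 13.2
eef_pos: [530.1, -111.5, 85.0]
eef_rot: [-3.141, -0.0, 1.516]
wrist_force: [0.9, -0.3, -3.8]
finger_gap: 15.8
```

I left the -114 mm in that call even though each call starts from a new zero. The arm therefore also travelled another 114 mm along -y, over clear bench. Checking the load and the jars.

```bash
python3 snap.py 7 side top; python3 - <<'E'
from h import *
a=load('side',7)['p'][150:350,250:450,::-1]; cv2.imwrite('pics/c11.png',cv2.resize(a,None,fx=3,fy=3,interpolation=cv2.INTER_CUBIC))
E
```

```text
13.3 [ 530.2 -111.5   85.1] [-3.141 -0.     1.516] [ 0.8 -0.2 -3.8] 15.4
```

View pics/c11.png

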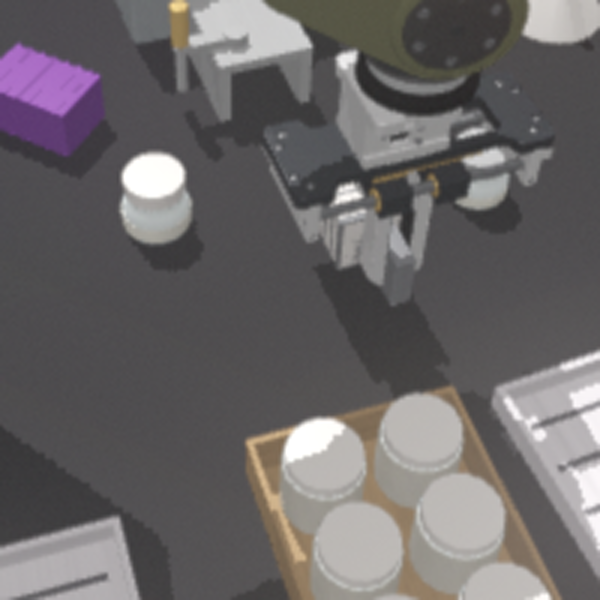

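View pics/top7.png

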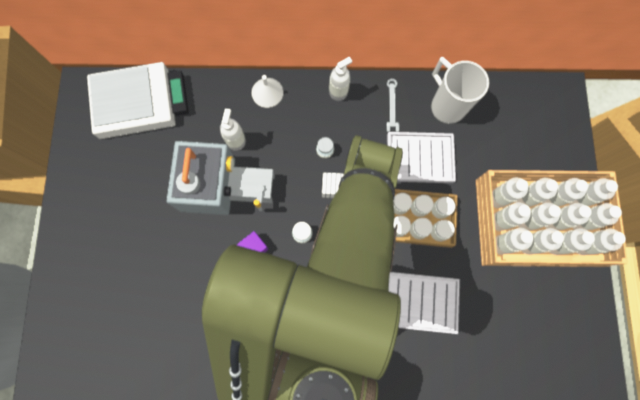

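The cassette hangs level at side crop (345,235). The bay is empty and the jars are unmoved at top (325,147) and (302,232). I'll go between the jar and the carton to above the tray.

jog_arm(deltas="-4 7 0 0 8; -12 22 0 0 8; -21 40 0 0 8; -30 56 0 0 8; -44 67 0 0 8; -60 78 0 0 8; -78 89 0 0 8; -95 99 0 0 8; -107 105 0 0 8; -112 108 0 0 8")

```text
clock: 14.55
eef_pos: [632.1, -229.9, 85.1]
eef_rot: [-3.141, -0.0, 1.515]
wrist_force: [-1.2, 0.4, -4.1]
finger_gap: 15.7
```

jog_arm(deltas="-5 0 0 0 8; -16 1 0 0 8; -30 2 0 0 8; -46 3 0 0 8; -62 4 0 0 8; -78 5 0 0 8; -92 5 0 0 8; -103 6 0 0 8; -110 6 0 0 8; -110 6 0 0 8")

```text
clock: 15.8
eef_pos: [631.9, -339.8, 85.3]
eef_rot: [-3.142, -0.0, 1.515]
wrist_force: [0.1, 0.0, -5.2]
finger_gap: 15.8
```

```bash
python3 snap.py 8 side top; python3 - <<'E'
from h import *
a=load('side',8)['p'][200:400,370:590,::-1]; cv2.imwrite('pics/c12.png',cv2.resize(a,None,fx=3,fy=3,interpolation=cv2.INTER_CUBIC))
E
```

```text
15.9 [ 632.  -339.1   85.4] [-3.142 -0.     1.516] [ 0.4 -0.4 -3.9] 15.8
```

View pics/c12.png

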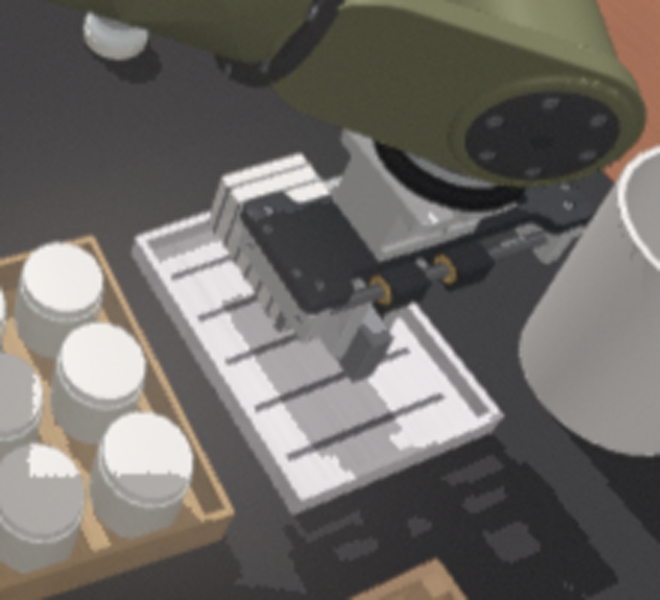

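View pics/top8.png

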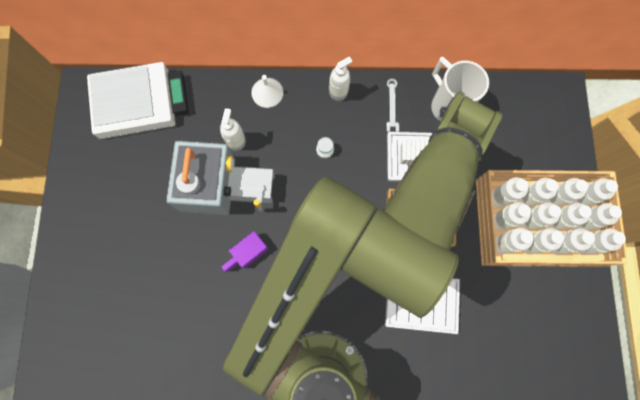

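The cassette hangs over the far tray with its block at (270,220), and the mug at (600,330) stands beyond. I'll measure the block and the wrist-to-mug clearance before lowering.

```bash
python3 - <<'E'
from h import *
np.set_printoptions(precision=1,suppress=True)
for n in('top','side'):
    z=load(n,8); W=cloud(z)
    m=(abs(W[...,2]-110)<6)&(W[...,0]>580)&(W[...,0]<690)&(W[...,1]<-190)&(W[...,1]>-330)
    print(n,m.sum(),np.percentile(W[m],[2,98],0) if m.any() else '')
    w=(W[...,0]>690)&(W[...,0]<900)&(W[...,1]<-250)&(W[...,1]>-480)&(W[...,2]>178)
    P=W[w]; print('arm',len(P),P.min(0),P.max(0))
    for lo in range(690,860,15):
        q=P[(P[:,0]>=lo)&(P[:,0]<lo+15)]
        if len(q): print(lo,len(q),'zmin',q[:,2].min(),'zmax',q[:,2].max(),'y',q[:,1].min(),q[:,1].max())
W=cloud(load('side',8)); w=(W[...,0]>690)&(W[...,0]<760)&(W[...,1]<-250)&(W[...,1]>-420)&(W[...,2]>100)
print(np.percentile(W[w],[0,5,50,95,100],0))
W=cloud(load('top',0));m=(W[...,0]>740)&(W[...,0]<920)&(W[...,1]<-330)&(W[...,1]>-470)
for z in range(0,180,30):
    q=W[m&(abs(W[...,2]-z-15)<15)]; print(z,q.min(0) if len(q) else '')
E
```

```text
top 372 [[ 609.2 -291.   105.7]
 [ 666.5 -226.2  114.9]]
arm 61 [ 693.4 -324.3  179.6] [ 723.6 -308.   215.1]
690 14 zmin 183.66874937173077 zmax 214.87440397816158 y -315.6371618724889 -308.1024613453901
705 41 zmin 179.6496611260324 zmax 215.14080913174283 y -322.36181182866994 -307.9943038875745
720 6 zmin 208.38480419840207 zmax 212.9640812978814 y -324.3162690634189 -315.08193355885516
side 351 [[ 607.7 -260.5  106.4]
 [ 666.  -227.8  111.4]]
arm 389 [ 690.  -378.2  178.5] [ 718.9 -343.7  213.7]
690 245 zmin 178.52473653220744 zmax 213.6919766462037 y -377.4303056791745 -343.6924128945757
705 144 zmin 178.96841460632623 zmax 212.96099606958916 y -378.1907833425725 -354.28078501963853
[[ 690.  -414.2  111.4]
 [ 691.9 -406.   141.5]
 [ 705.5 -373.2  197.6]
 [ 759.8 -355.4  212.1]
 [ 760.  -343.7  213.7]]
0 [ 740. -470.    0.]
30 [ 762.7 -453.1   30. ]
60 [ 761.6 -455.5   60. ]
90 [ 760.4 -457.3   90. ]
120 [ 758.5 -457.5  120.1]
150 [ 758.5 -460.1  150.1]
```

The block spans x 608–666 and y -226 to -316, inside the tray (577–716, -205 to -395). Its top is at 110, so it is level. The gripper reaches x=724 against the mug at 758. Lowering.

jog_arm(deltas="0 0 5 0 8; 0 0 12 0 8; 0 0 20 0 8; 0 0 28 0 8; 0 0 36 0 8; 0 0 43 0 8; 0 0 48 0 8; 0 0 51 0 8; 0 0 53 0 8; 0 0 53 0 8")

```text
clock: 17.15
eef_pos: [631.9, -339.5, 32.4]
eef_rot: [3.142, -0.0, 1.516]
wrist_force: [-0.3, -0.4, -3.3]
finger_gap: 15.6
```

jog_arm(deltas="0 0 0.5 0 8; 0 0 0.5 0 8; 0 0 1 0 8; 0 0 1 0 8; 0 0 1.5 0 8; 0 0 1.5 0 8; 0 0 2 0 8; 0 0 2 0 8; 0 0 2 0 8; 0 0 2 0 8")

```text
clock: 18.4
eef_pos: [632.0, -339.5, 30.6]
eef_rot: [3.141, 0.0, 1.516]
wrist_force: [-0.0, -0.4, -0.4]
finger_gap: 15.6
```

The wrist load fell from -3.9 N to -0.4 N, so the tray carries the cassette. Opening.

jog_arm(deltas="0 0 0.3 0 8; 0 0 0.3 0 8; 0 0 0.3 0 16; 0 0 0.3 0 18; 0 0 0.3 0 20; 0 0 0.3 0 24; 0 0 0.3 0 28; 0 0 0.3 0 32; 0 0 0.3 0 36; 0 0 0.3 0 40")

```text
clock: 19.65
eef_pos: [631.9, -339.5, 30.2]
eef_rot: [3.142, -0.0, 1.516]
wrist_force: [-0.1, 0.7, -0.2]
finger_gap: 39.3
```

```bash
python3 snap.py 9 side; python3 - <<'E'
from h import *
a=load('side',9)['p'][200:400,370:590,::-1]; cv2.imwrite('pics/c13.png',cv2.resize(a,None,fx=3,fy=3,interpolation=cv2.INTER_CUBIC))
E
```

```text
19.7 [ 631.9 -339.5   30.1] [-3.142  0.     1.516] [ 0.2 -0.1  0.1] 39.5
```

View pics/c13.png

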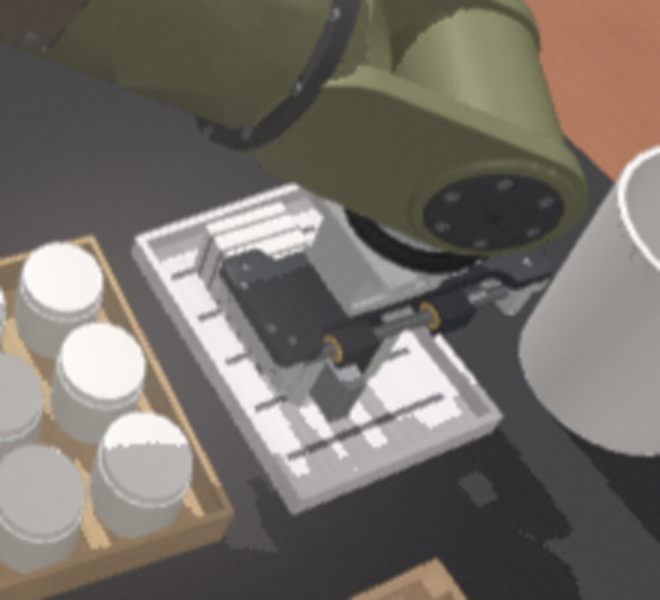

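The cassette sits in the tray with the fin at (340,390) between the open fingers. Retreating straight up.

jog_arm(deltas="0 0 -8 0 40; 0 0 -20 0 40; 0 0 -36 0 40; 0 0 -54 0 40; 0 0 -74 0 40; 0 0 -94 0 40; 0 0 -114 0 40; 0 0 -134 0 40; 0 0 -150 0 40; 0 0 -160 0 40")

```text
clock: 20.95
eef_pos: [632.0, -339.5, 191.3]
eef_rot: [3.141, 0.0, 1.516]
wrist_force: [-1.2, 0.1, -0.1]
finger_gap: 39.9
```

jog_arm(deltas="0 -20 -10 0 40; 0 -50 -20 0 40; 0 -85 -30 0 40; 0 -120 -40 0 40; 0 -155 -40 0 40; 0 -190 -40 0 40; 0 -220 -40 0 40; 0 -240 -40 0 40; 0 -250 -40 0 40; 0 -250 -40 0 40")

```text
clock: 22.2
eef_pos: [382.3, -325.8, 230.3]
eef_rot: [3.141, 0.0, 1.515]
wrist_force: [-0.0, 0.3, -0.4]
finger_gap: 39.8
```

```bash
python3 snap.py 10 side top; python3 - <<'E'
from h import *
np.set_printoptions(precision=1,suppress=True)
a=load('top',10)['p'][120:195,375:470,::-1]; cv2.imwrite('pics/c14.png',cv2.resize(a,None,fx=8,fy=8,interpolation=cv2.INTER_CUBIC))
for n in('top','side'):
    W=cloud(load(n,10))
    m=(W[...,2]>45)&(W[...,2]<75)&(W[...,0]>580)&(W[...,0]<710)&(W[...,1]<-205)&(W[...,1]>-395)
    P=W[m]; print(n,len(P),np.percentile(P,[2,50,98],0) if len(P) else '')
    if len(P)>20:
        P=P[P[:,2]>52]; A=np.c_[P[:,:2]-P[:,:2].mean(0),np.ones(len(P))]; print('plane',np.linalg.lstsq(A,P[:,2],rcond=None)[0].round(3))
    for nm,x,y in(('jar_a',670,-7),('jar_b',408,59),('bottle',693,260)):
        mm=(W[...,2]>30)&(W[...,2]<190)&(np.hypot(W[...,0]-x,W[...,1]-y)<45); q=W[mm]; print(nm,np.percentile(q,[1,99],0).mean(0) if len(q) else '')
E
```

```text
22.3 [ 382.8 -325.7  230.1] [-3.142 -0.     1.516] [0.1 0.6 0.6] 40.1
top 708 [[ 605.9 -351.1   47.4]
 [ 633.9 -276.9   55.3]
 [ 664.7 -226.7   61.1]]
plane [-0.   0.  55.9]
jar_a [671.4  -6.4  45.8]
jar_b [408.8  59.7  45.9]
bottle [693.7 267.9 104.9]
side 1527 [[ 604.6 -356.5   46.2]
 [ 631.7 -283.8   54.3]
 [ 663.9 -229.8   57.1]]
plane [ 0.   0.  54.7]
jar_a [678.6 -13.1  41.8]
jar_b [407.5  56.5  43.7]
bottle [723.6 265.6 172.9]
```

View pics/side10.png

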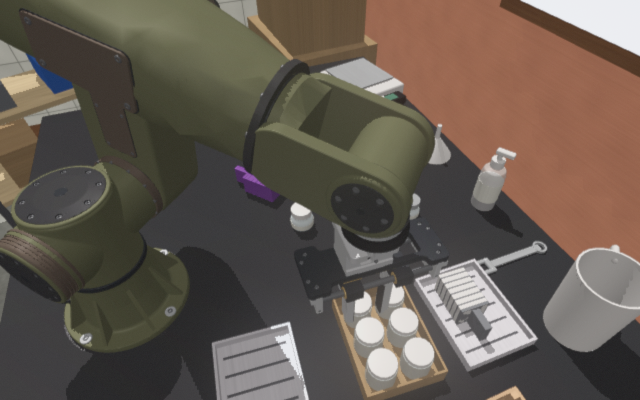

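View pics/c14.png

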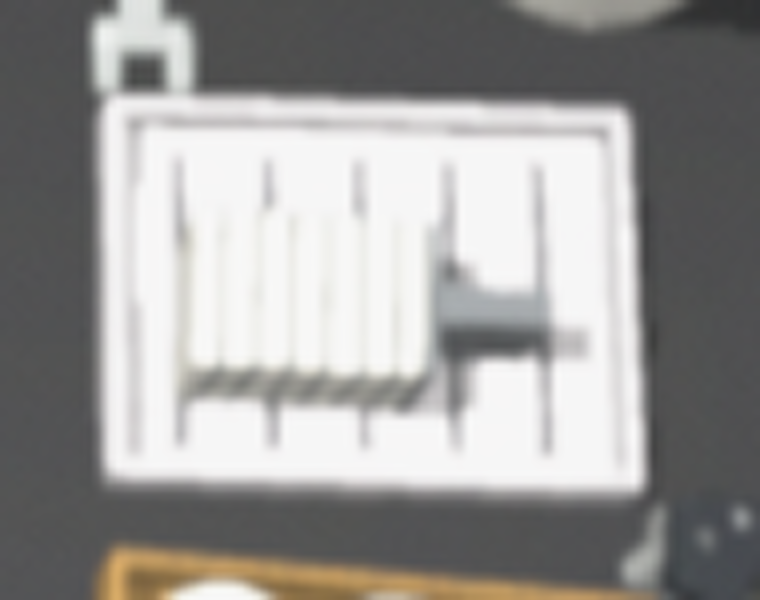

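The cassette lies flat and right way up inside the far tray. In the top crop the block is at (310,290) and the fin at (495,305). Its top plane is at z≈55 with zero slope, and the gripper is clear of everything. Handing in.

```bash
python3 -c "
from cell import workorder
print(workorder.sign_off())"
```

```text
the job is handed in; nothing more can be done
None
```

The cassette is in the far drain tray, flat and right way up, and I handed the job in at about 22 s of the 69 s allowed. I swung the latch to about 1.59 rad with the fingers around its knob. Then I gripped the fin, drew the cassette straight out of the bay, carried it over and set it down before letting go.

**Last checks:**
- **Cassette:** its top is level at about 55 mm above the bench, so its centre is about 25 mm above the tray floor. The block's centre is at about (636, -271), inside the walls of the tray centred at (646, -300).
- **Robot:** the gripper is well clear of everything, with the wrist force near zero.
- **Bystanders:** the top camera shows both jars within about 1–2 mm of where they started and the bottle standing where it was. The side camera's last readings for one jar and the bottle disagreed, because the arm was partly in the way, so I did not rely on them.

**Slips on the way:** the first approach ran out of rows short of the knob, and I finished it in a later call. In the lift I repeated an offset by mistake, which carried the cassette another 114 mm out over clear bench. It touched nothing.

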